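Raise the amber lantern pane and tilt it for inspection

TASK

Draw the amber lantern pane straight up out of the slotted rack by its top edge, carry it over the cork mat and tilt it back to about 45 degrees, so that the face with the brass cross looks obliquely upward and the top edge is level and uppermost. Finish while still holding it there, motionless, its middle above the mat, its lower edge at least 10 cm above the shelf, and nothing but the gripper touching it. Leave the other two panes in their slots and everything else on the shelf where it is.

Things in the scene. Friction and masses are not known exactly. Their poses are not given: they have to be found in the camera images.
- amber_pane: flat plate of amber glass in a brass frame, 110 wide (y), 9 thick (x), 130 mm high (z), 0.25 kg, upright in one of the rack's slots (which one varies), lower edge 12 mm and top edge 142 mm above the shelf. Origin: centre of the lower edge. x points out of the face with the brass cross (flush with the frame), at the start away from the robot, within 0.4 rad of world +x. z points to the top edge
- amber_pane_mid (a point): middle of the amber pane, 65 mm above its lower edge
- amber_pane_top (a point): middle of the top edge of the amber pane, 130 mm above its lower edge; just below it the pane is gripped across its 9 mm thickness, on a plain flat brass rail 22 mm high along the whole top
- rack: fixed wooden rack, 180 (x) by 134 mm (y), 52 mm high, left or right on the shelf. Slots along its y at x = -60, 0 and +60 mm, each 12 mm wide and 114 mm long, floor 12 mm and open top 52 mm above the shelf: a pane is free once lifted 40 mm. The neighbours' top edges stand at 142 mm, 51 mm free between neighbouring panes. Yaw as the panes. Origin: centre of the underside, on the shelf
- cork_mat: fixed square cork mat 180 by 180 mm, 4 mm thick. Origin: centre of the underside, on the shelf; x and y along its edges
- green_pane: lantern pane of the same build and size as the amber pane, but with green glass; stands in another slot of the rack. Origin: centre of its lower edge; axes as the amber pane. To be left in its slot.
- white_pane: lantern pane of the same build and size as the amber pane, but with frosted white glass; stands in another slot of the rack. Origin: centre of its lower edge; axes as the amber pane. To be left in its slot.
- ciborium: gilded ciborium with its cover on, 102 mm across, 178 mm high; origin: centre of the foot. Bystander, to be left alone.
- chimney: frosted glass lamp chimney, upright open tube, 82 mm across at its widest, 170 mm high; origin: centre of the lower rim. Bystander, to be left alone.
- candle_arm: detached S-curved brass candelabrum arm lying flat beyond the rack and mat, about 245 by 140 mm, 36 mm high; origin near its middle, on the shelf. It lies along the far side. Bystander, to be left alone.
- key: brass tabernacle key lying flat, about 90 mm long, 8 mm high; origin: near its middle. Bystander, to be left alone.
- polish_jar: small white jar of polish, 64 mm across, 65 mm high; origin: centre of the base. Bystander, to be left alone.
Things that resemble listed ones, but are neither listed nor needed, are in the scene too. Leave any purple look-alike of the green_pane alone.

How it is judged:
On the way:
1. the amber pane is drawn up clear of its slot, held by the gripper and still near upright (contact force between the fingers and amber_pane above 1 N and z of amber_pane in the frame of rack above 0.055 m and angle between amber_pane's own x axis and vertical above 1.22 rad), for 0.05 s.
At the end, for the whole second after the job is handed in: Amber pane held (grip over 1 N), slower than 30 mm/s; cross face obliquely up, x axis 45 +- 15 degrees from vertical; top edge uppermost, level within 12 degrees; lower edge over 100 mm above the shelf; its middle above the mat; touching no rack, mat or other thing (height (world z) of amber_pane above 0.1 m and angle between amber_pane's own x axis and vertical between 0.523 and 1.047 rad and angle between amber_pane's own y axis and vertical between 1.361 and 1.781 rad and angle between amber_pane's own z axis and vertical below 1.2 rad and x of amber_pane_mid in the frame of cork_mat between -0.09 and 0.09 m and y of amber_pane_mid in the frame of cork_mat between -0.09 and 0.09 m and contact force between the fingers and amber_pane above 1 N and linear speed of amber_pane below 0.03 m/s and contact force between amber_pane and rack below 0.05 N and contact force between amber_pane and cork_mat below 0.05 N and contact force between amber_pane and green_pane below 0.05 N and contact force between amber_pane and white_pane below 0.05 N and contact force between amber_pane and ciborium below 0.05 N and contact force between amber_pane and chimney below 0.05 N and contact force between amber_pane and candle_arm below 0.05 N and contact force between amber_pane and key below 0.05 N and contact force between amber_pane and polish_jar below 0.05 N); the arm keeps its last pose, push and grip.
It fails at once if another pane is disturbed (moved more than 25 mm) (distance of any of green_pane, white_pane from where it was at the start of the episode above 0.025 m).
It fails at once if another thing on the shelf is disturbed (moved more than 25 mm) (distance of any of ciborium, chimney, candle_arm, key, polish_jar from where it was at the start of the episode above 0.025 m).
It also fails if it takes over 38 s, if anything falls off the work surface, if the arm or the gripper's body presses on something with over 40 N, if the wrist force passes 120 N, or if a joint passes its speed limit or range.

ROBOT

A 7-joint arm with a two-finger parallel gripper is mounted at the origin on the work surface. World frame = base frame: x ahead of the robot, y to its left, z up, the work surface at z = 0. Lengths are in m, angles in rad, forces in N, time in s.
With the tool pointing down it reaches from about 0.35 to 0.9 m from the base axis. Payload 8.1 kg.
Tool frame: the origin (TCP) lies midway between the tips of the shut fingers; the grasp point (between the pads) lies 19 mm behind it (arm.pinch_z is the distance from the TCP to the grasp point, in m); z points along the fingers, y is the direction in which the jaws open and shut (so a half turn about z gives the same grasp; the last joint's range is limited). The gripper opens to 92 mm and grips with 3 to 60 N. Pads are 19 mm wide; open, the fingers measure 130 mm over their backs; the gripper's body (75 mm by 190 mm) begins 47 mm behind the grasp point.
Start: joints at [-1.393, 0.434, 0.025, 1.573, -0.012, 1.134, -0.075], TCP at [0.173, 0.601, 0.227] pointing down, gripper open.
Joint ranges: [-2.62, 2.62], [-0.44, 2.09], [-1.27, 1.32], [0.08, 2.57], [-1.32, 4.46], [0.12, 2], [-2.74, 2.74]. Speed limits (rad/s): [2.22, 2.22, 3.01, 3.01, 3.14, 3.14, 3.14].

INTERFACE

Orientations are given as a rotation vector (axis times angle).
In Python, from cell import arm, eyes gives the robot as it stands.
- The arm moves only by the tool apply_moves, never from a script. Its argument "targets" is one flat list of numbers, 5 for each row, row after row: the closure, from 0 (fully open) to 1 (shut), then the shift along the tool's x, y, z each as a share of 40 cm, from -1 to 1, then the turn about the tool's z as a share of pi/2 rad, from -1 to 1. A call has 1 to 20 rows; each row shifts and turns the commanded pose from where the row before left it, along the tool's axes as they then stand; what a row does not reach is not made up. A row lasts 1/8 s, in which the tool goes at most 62.5 mm and 10.7 degrees, less where a joint would pass 70% of its speed; a pose out of reach is approached as far as the arm can. A call with a number of a shift or a turn outside -1 to 1 is refused whole. A call with a gripper value outside its range is refused whole. The fingers move at their own pace and stop on an object; "grip_force" is the grip in N (left out, the last holds). Time passes only in rows, so rows that do not move let the fingers close. It gives the time, the measured TCP pose, the force and the opening at its end, in the units of the state.
- arm.observe(): the state, without advancing time (a new reading comes with each control period).
- eyes.get_image(name): name is "scene" or "top" or "wrist"; returns the picture (480x640x3 uint8, red, green, blue); there is no depth.
- eyes.camera_params(name): a dict with "camera_matrix" (3x3 intrinsics, pixels), "distortion" ([k1, k2, p1, p2, k3] as OpenCV has them; the pictures are not rectified), "xyz" and "attitude" of the camera in the world; the wrist camera has in their place "hand_eye" (4x4, takes a point from camera to tool coordinates, whose origin is the TCP and whose axes are the flange's). Camera axes: x right, y down, z forward; pixel columns grow to the right and rows downward; lengths in m; the calibration is good to about 2 mm. A picture is of the moment at which its call begins: read the wrist's pose just before it. camera_params takes no time and is no camera call.
- arm.sign_off(): hands the job in, once; it reports no verdict.
The state is a dict: "clock": time; "joints": joint angles; "dq": joint speeds; "joint_efforts": joint torques, N m; "position": TCP position; "ee_rot": TCP orientation; "force": force on the tool from outside, world axes, zero at the start; "ft_torque": the same for the moment, N m; "width": opening from 0.0 (shut) to 1.0 (fully open).
Only numpy, scipy, OpenCV 4.12 (cv2) and the standard library are available. Lean on these libraries where they do the work, as an engineer would, in place of code of your own. Each camera call takes 0.05 s, during which the arm holds its last target.

## Working session

There is one attempt and no reset: what is moved stays moved. The work goes in short steps, Python scripts to look and compute and a tool call to move; the robot and the scene stay as the last step left them, time stands still between calls to the robot, and variables do not carry over. Pictures are saved under pics/ and viewed, and the job is handed in when it is done.

Besides the shell and the picture viewer there is one more tool, called after "Request:" as a command line: name --argument value ..., lists and objects as JSON in quotes. apply_moves: Moves the arm, as the interface text tells. Its arguments: {"type":"object","properties":{"targets":{"type":"array"},"grip_force":{"type":"number"}},"required":["targets"]}

```bash
ls; mkdir -p pics
python3 - <<'E'
from cell import arm, eyes
import cv2
print(arm.observe(), arm.pinch_z)
for n in ["scene","top"]:
    im=eyes.get_image(n); cv2.imwrite(f"pics/{n}0.png",im[:,:,::-1]); print(n,eyes.camera_params(n))
print(eyes.camera_params("wrist"))
E
```

```text
pics
{'clock': 0.0, 'joints': array([-1.3926116 ,  0.43521785,  0.02496688,  1.5741038 , -0.01160319,
        1.13398735, -0.07508719]), 'dq': array([-1.04530666e-04,  4.98318523e-05,  1.43253146e-04, -5.77575870e-04,
        5.77477953e-05, -8.75460688e-06,  2.49749959e-04]), 'joint_efforts': array([ 7.39636052e-04, -6.67834067e+01,  9.85442586e-01, -3.14453924e+01,
       -6.04944653e-02,  4.25481470e-02,  1.78696855e-04]), 'position': array([0.17310235, 0.60001668, 0.22594549]), 'ee_rot': array([-4.39678658e-01, -3.11058805e+00,  2.46473821e-03]), 'force': array([ 0.62486876,  0.56311842, -0.63302736]), 'ft_torque': array([-0.06046404,  0.0038796 ,  0.05119433]), 'width': 1.001304644325926} 0.0188
scene {'camera_matrix': array([[537.76811479,   0.        , 316.54010197],
       [  0.        , 537.76811479, 241.51211343],
       [  0.        ,   0.        ,   1.        ]]), 'distortion': array([0.0386021, 0.       , 0.       , 0.       , 0.       ]), 'xyz': array([1.18754853, 0.39894019, 1.10345481]), 'attitude': array([-1.2663948 , -2.4024747 ,  0.79666786])}
top {'camera_matrix':
[... 273 characters left out ...]
.00126597,  1.26140831]), 'attitude': array([-2.17145403,  2.1397284 , -0.12707409])}
{'camera_matrix': array([[362.86694787,   0.        , 316.09239117],
       [  0.        , 362.86694787, 236.18967834],
       [  0.        ,   0.        ,   1.        ]]), 'distortion': array([-0.06481203,  0.        ,  0.        ,  0.        ,  0.        ]), 'hand_eye': array([[-8.71575987e-04, -9.58990960e-01, -2.83435316e-01,
         7.57898297e-02],
       [ 9.99999619e-01, -8.23696263e-04, -2.88102366e-04,
         2.44371923e-04],
       [ 4.28229540e-05, -2.83435460e-01,  9.58991313e-01,
        -1.56979194e-01],
       [ 0.00000000e+00,  0.00000000e+00,  0.00000000e+00,
         1.00000000e+00]])}
```

View pics/scene0.png

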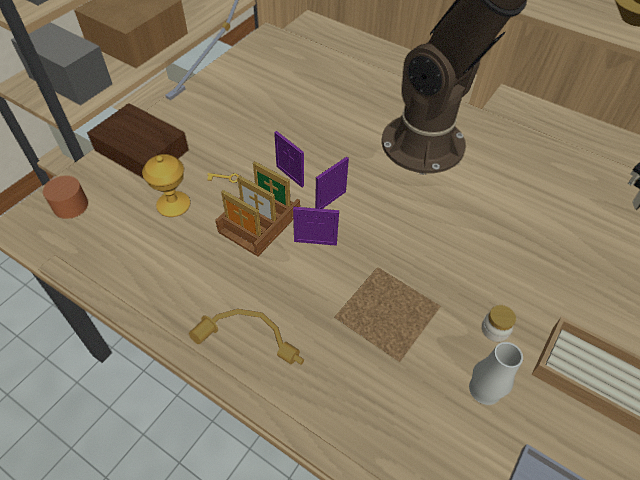

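View pics/top0.png

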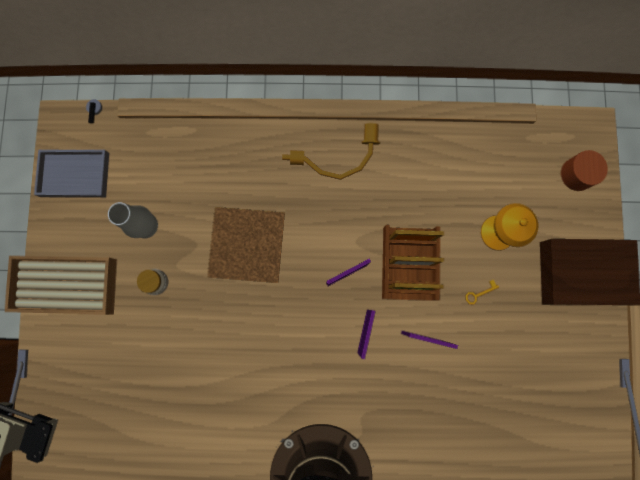

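The amber pane is in the far slot of the rack at top (417,231), on the robot's right. The mat is at (246,244). Next I'll zoom in to measure them.

```bash
python3 - <<'E'
import cv2,numpy as np
a=cv2.imread("pics/top0.png")[205:320,370:460]; b=cv2.imread("pics/scene0.png")[140:270,200:350]
cv2.imwrite("pics/ztop.png",cv2.resize(a,None,fx=5,fy=5,interpolation=cv2.INTER_CUBIC))
cv2.imwrite("pics/zscene.png",cv2.resize(b,None,fx=4.5,fy=4.5,interpolation=cv2.INTER_CUBIC))
E
cat > h.py <<'E'
import numpy as np, cv2
from scipy.spatial.transform import Rotation as R
from cell import arm, eyes
def ray(name,uv,cam=None):
    p=eyes.camera_params(name)
    if "xyz" in p: Rm=R.from_rotvec(p["attitude"]).as_matrix(); o=p["xyz"]
    else:
        s=arm.observe() if cam is None else cam
        T=R.from_rotvec(s["ee_rot"]).as_matrix(); H=np.array(p["hand_eye"])
        Rm=T@H[:3,:3]; o=T@H[:3,3]+s["position"]
    n=cv2.undistortPoints(np.array(uv,float).reshape(-1,1,2),p["camera_matrix"],p["distortion"]).reshape(-1,2)
    d=np.c_[n,np.ones(len(n))]@Rm.T
    return o,d
def onz(name,uv,z,cam=None):
    o,d=ray(name,uv,cam); return o+d*((z-o[2])/d[:,2])[:,None]
E
```

```text
(no output)
```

View pics/ztop.png

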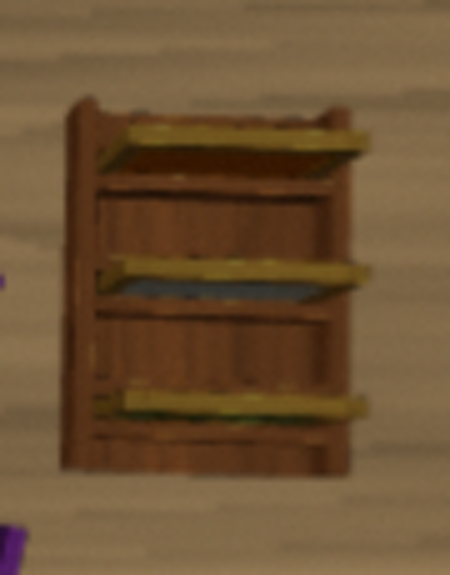

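View pics/zscene.png

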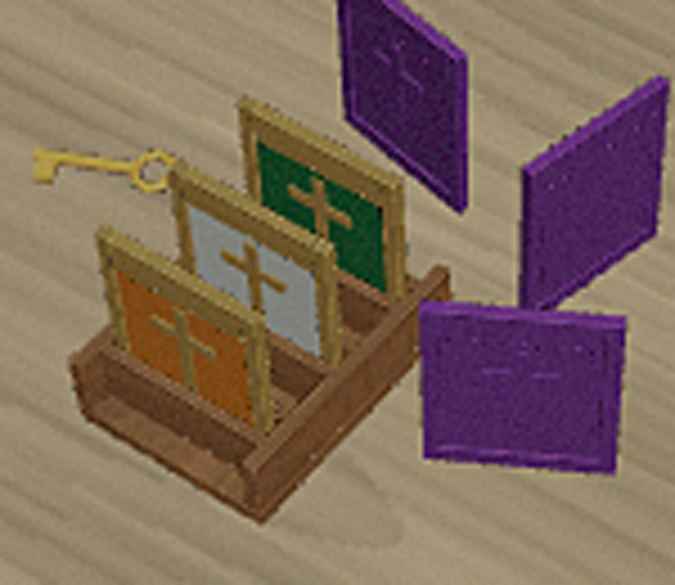

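Run:
```python
from h import *
def t(p): return [(p[0]+.5)/5-.5+370,(p[1]+.5)/5-.5+205]
def s(p): return [(p[0]+.5)/4.5-.5+200,(p[1]+.5)/4.5-.5+140]
for n,pts in dict(amber=[(130,137),(370,143)],white=[(125,268),(370,274)],green=[(125,401),(367,406)]).items():
    q=onz("top",[t(p) for p in pts],.142); v=q[1]-q[0]
    print(n,q.round(4).tolist(),"mid",q.mean(0).round(4),"len",np.linalg.norm(v).round(4),"yaw",np.arctan2(v[0],-v[1]).round(4)) 
q=onz("scene",[s(p) for p in [(98,230),(268,312)]],.142); print("scene amber",q,np.linalg.norm(q[1]-q[0]))
im=cv2.imread("pics/top0.png"); hsv=cv2.cvtColor(im,cv2.COLOR_BGR2HSV)
m=cv2.inRange(hsv,(5,60,20),(20,255,150)); m[:, :195]=0;m[:,300:]=0;m[:195]=0;m[295:]=0
m=cv2.morphologyEx(m,cv2.MORPH_OPEN,np.ones((3,3)));m=cv2.morphologyEx(m,cv2.MORPH_CLOSE,np.ones((7,7)))
c=max(cv2.findContours(m,0,2)[0],key=cv2.contourArea); r=cv2.minAreaRect(c); b=cv2.boxPoints(r)
q=onz("top",b,.004); print("mat",r,q.round(4).tolist(),q.mean(0),np.linalg.norm(np.diff(q,axis=0),axis=1))
o=arm.observe(); print(R.from_rotvec(o["ee_rot"]).as_matrix().round(3))
```

```text
amber [[0.5793, -0.1613, 0.142], [0.5782, -0.27, 0.142]] mid [ 0.5787 -0.2156  0.142 ] len 0.1088 yaw -0.0102
white [[0.52, -0.1588, 0.142], [0.5188, -0.2692, 0.142]] mid [ 0.5194 -0.214   0.142 ] len 0.1103 yaw -0.0109
green [[0.4606, -0.1587, 0.142], [0.4597, -0.2671, 0.142]] mid [ 0.4601 -0.2129  0.142 ] len 0.1083 yaw -0.0082
scene amber [[ 0.58115642 -0.27198682  0.142     ]
 [ 0.57491893 -0.16244728  0.142     ]] 0.10971698520479443
mat ((247.0, 244.5), (99.0, 104.0), 90.0) [[0.688, 0.3329, 0.004], [0.6912, 0.0655, 0.004], [0.4396, 0.0603, 0.004], [0.4351, 0.3213, 0.004]] [0.56346642 0.19501841 0.004     ] [0.26746175 0.25160315 0.26103316]
[[-0.961  0.277 -0.   ]
 [ 0.277  0.961 -0.001]
 [-0.    -0.001 -1.   ]]
```

Request:
apply_moves --targets '[0,0,0,-0.03,0.104,0,0,0,-0.03,0.104,0,0,0,-0.03,0.104,0,0,0,-0.03,0.104,0,0,0,-0.03,0.104,0,0,0,-0.03,0.104,0,0,0,-0.03,0.104,0,0,0,-0.03,0.104,0,0,0,0,0]'

```text
clock: 1.23
position: [0.1733, 0.6008, 0.3231]
ee_rot: [-2.239, -2.203, -0.001]
force: [0.4, -0.6, -0.1]
width: 0.999
```

Run:
```python
from h import *
o=arm.observe(); print(o["clock"],o["position"],o["joints"].round(3)); print(R.from_rotvec(o["ee_rot"]).as_matrix().round(3))
q=onz("top",[(215,208),(284,212),(280,282),(208,278)],.004); print("mat",q.round(4).tolist(),q.mean(0),np.linalg.norm(np.diff(q,axis=0),axis=1))
```

```text
1.225 [0.17325471 0.60079885 0.32313929] [-1.592  0.381  0.319  1.441 -0.12   1.338 -1.282]
[[ 0.016  1.     0.   ]
 [ 1.    -0.016  0.001]
 [ 0.001  0.    -1.   ]]
mat [[0.6546, 0.2796, 0.004], [0.6465, 0.1027, 0.004], [0.4688, 0.1085, 0.004], [0.4758, 0.2901, 0.004]] [0.56142746 0.195229   0.004     ] [0.17709904 0.17788251 0.18170587]
```

Request:
apply_moves --targets '[0,-0.102,0.051,0,0,0,-0.102,0.051,0,0,0,-0.102,0.051,0,0,0,-0.102,0.051,0,0,0,-0.102,0.051,0,0,0,-0.102,0.051,0,0,0,-0.102,0.051,0,0,0,-0.102,0.051,0,0,0,-0.102,0.051,0,0,0,-0.102,0.051,0,0,0,-0.102,0.051,0,0,0,-0.102,0.051,0,0,0,-0.102,0.051,0,0,0,-0.102,0.051,0,0,0,-0.102,0.051,0,0,0,-0.102,0.051,0,0,0,-0.102,0.051,0,0,0,-0.102,0.051,0,0,0,-0.102,0.051,0,0,0,-0.102,0.051,0,0]'

```text
clock: 3.72
position: [0.5677, -0.2234, 0.3216]
ee_rot: [-2.234, -2.207, 0.001]
force: [1.5, 0.5, 1.4]
width: 0.999
```

Request:
apply_moves --targets '[0,0,0,0,0,0,0,0,0,0]'

```text
clock: 3.98
position: [0.5669, -0.222, 0.3218]
ee_rot: [-2.237, -2.204, 0.001]
force: [-0.1, 0.2, -0.2]
width: 0.999
```

Run:
```python
from h import *
o=arm.observe(); print(o["clock"],o["position"],o["joints"].round(3)); print(R.from_rotvec(o["ee_rot"]).as_matrix().round(3))
np.save("w1.npy",np.r_[o["position"],o["ee_rot"]])
im=eyes.get_image("wrist"); cv2.imwrite("pics/w1.png",im[:,:,::-1])
```

```text
3.975 [ 0.56690337 -0.2219937   0.32181385] [-0.318  0.446  0.929  1.514 -0.361  1.364  0.624]
[[ 0.015  1.    -0.001]
 [ 1.    -0.015  0.001]
 [ 0.001 -0.001 -1.   ]]
```

View pics/w1.png

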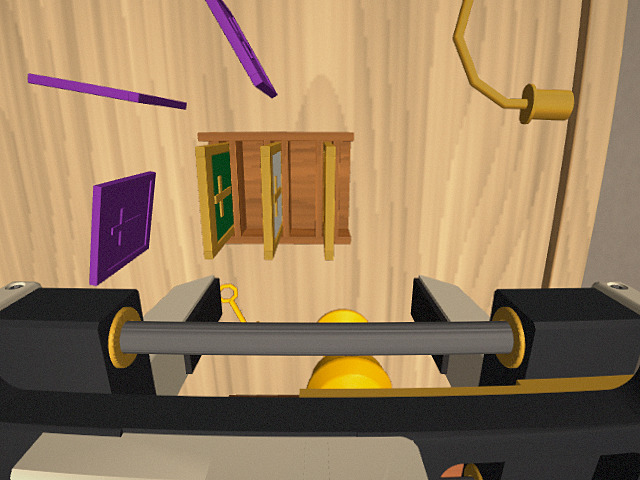

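Run:
```python
import cv2
a=cv2.imread("pics/w1.png")[120:275,190:365]
cv2.imwrite("pics/zw1.png",cv2.resize(a,None,fx=4,fy=4,interpolation=cv2.INTER_CUBIC)[:600])
```

```text
(no output)
```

View pics/zw1.png

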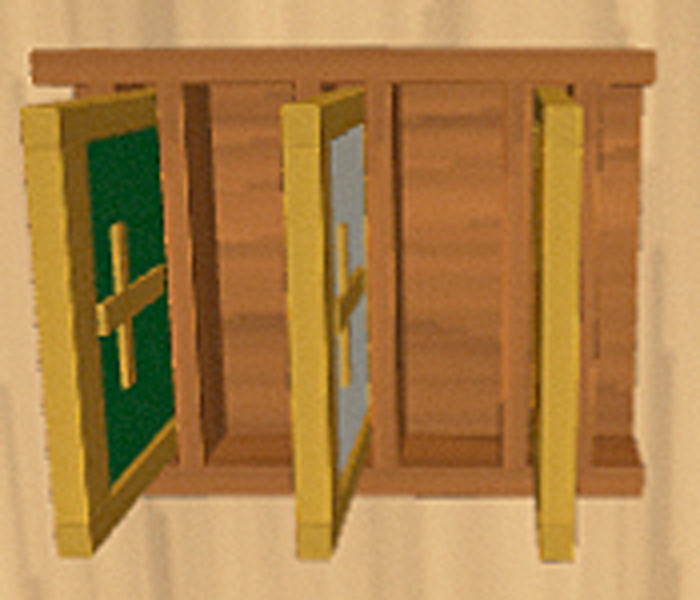

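Run:
```python
from h import *
w=np.load("w1.npy"); cam=dict(position=w[:3],ee_rot=w[3:])
def t(p): return [(p[0]+.5)/4-.5+190,(p[1]+.5)/4-.5+120]
for n,pts in dict(amber=[(563,104),(558,559)],white=[(303,106),(313,557)],green=[(43,108),(76,555)]).items():
    q=onz("wrist",[t(p) for p in pts],.142,cam); v=q[1]-q[0]
    print(n,q.round(4).tolist(),"mid",q.mean(0).round(4),"len",np.linalg.norm(v).round(4),"yaw",np.arctan2(v[0],-v[1]).round(4))
print(onz("top",[(493,232)],.03), onz("top",[(517,224)],.15))
```

```text
amber [[0.5813, -0.1596, 0.142], [0.5795, -0.2689, 0.142]] mid [ 0.5804 -0.2142  0.142 ] len 0.1093 yaw -0.0165
white [[0.5224, -0.159, 0.142], [0.5191, -0.2674, 0.142]] mid [ 0.5208 -0.2132  0.142 ] len 0.1085 yaw -0.0311
green [[0.4629, -0.1581, 0.142], [0.4601, -0.2661, 0.142]] mid [ 0.4615 -0.2121  0.142 ] len 0.1081 yaw -0.0263
[[ 0.59917818 -0.42138932  0.03      ]] [[ 0.60060573 -0.43620659  0.15      ]]
```

Request:
apply_moves --targets '[0.65,0.0175,0.033,0,0,0.65,0,0,0.08,0,0.65,0,0,0.08,0,0.65,0,0,0.08,0,0.65,0,0,0.08,0,0.65,0,0,0.08,0,0.65,0,0,0,0,0.65,0,0,0,0]'

```text
clock: 5.03
position: [0.5817, -0.215, 0.1639]
ee_rot: [2.238, 2.203, 0.001]
force: [0.6, 0.3, 0.3]
width: 0.349
```

Run:
```python
from h import *
o=arm.observe(); print(o["clock"],o["position"],o["joints"].round(3),o["width"]); print(R.from_rotvec(o["ee_rot"]).as_matrix().round(3))
im=eyes.get_image("wrist"); cv2.imwrite("pics/w2.png",im[:,:,::-1])
```

```text
5.025 [ 0.58169991 -0.21504259  0.16392837] [-0.269  0.591  0.834  1.71  -0.492  1.062  0.712] 0.34874546469779005
[[ 0.016  1.     0.001]
 [ 1.    -0.016 -0.   ]
 [-0.     0.001 -1.   ]]
```

View pics/w2.png

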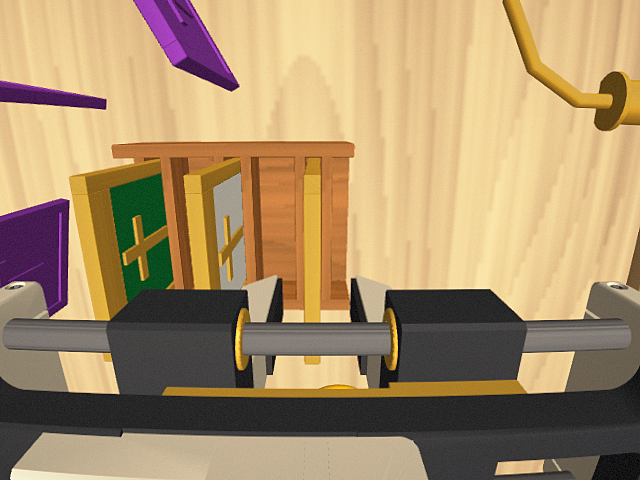

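The pane (column 312) sits midway between the fingertips (278 and 352), and the white pane is clear of the left finger. I'll go down and grip.

Request:
apply_moves --targets '[0.65,0,-0.002,0.033,0,0.65,0,0,0.033,0,0.65,0,0,0.033,0,0.65,0,0,0.033,0,0.65,0,0,0,0,1,0,0,0,0,1,0,0,0,0,1,0,0,0,0,1,0,0,0,0]' --grip_force 35

```text
clock: 6.2
position: [0.5801, -0.2156, 0.1103]
ee_rot: [2.24, 2.202, 0.001]
force: [-0.4, 0.7, 2.7]
width: 0.097
```

Request:
apply_moves --targets '[1,0,0,-0.03,0,1,0,0,-0.04,0,1,0,0,-0.04,0,1,0,0,-0.04,0,1,0,0,-0.05,0,1,0,0,-0.05,0,1,0,0,-0.06,0,1,0,0,-0.06,0,1,0,0,-0.06,0,1,0,0,-0.06,0,1,0,0,-0.06,0,1,0,0,-0.06,0,1,0,0,-0.04,0,1,0,0,0,0]'

```text
clock: 7.95
position: [0.58, -0.2159, 0.3711]
ee_rot: [2.239, 2.201, 0.002]
force: [0.3, -0.5, -3.1]
width: 0.096
```

Run:
```python
from h import *
o=arm.observe(); print(o["clock"],o["position"],o["joints"].round(3),o["width"],o["force"]); print(R.from_rotvec(o["ee_rot"]).as_matrix().round(3))
im=eyes.get_image("scene"); cv2.imwrite("pics/s2.png",im[:,:,::-1])
```

```text
7.95 [ 0.58004551 -0.21594328  0.37112504] [-0.319  0.442  0.94   1.399 -0.355  1.475  0.589] 0.09630676929793046 [ 0.26571494 -0.48335609 -3.08918059]
[[ 0.017  1.     0.002]
 [ 1.    -0.017 -0.001]
 [-0.001  0.002 -1.   ]]
```

View pics/s2.png

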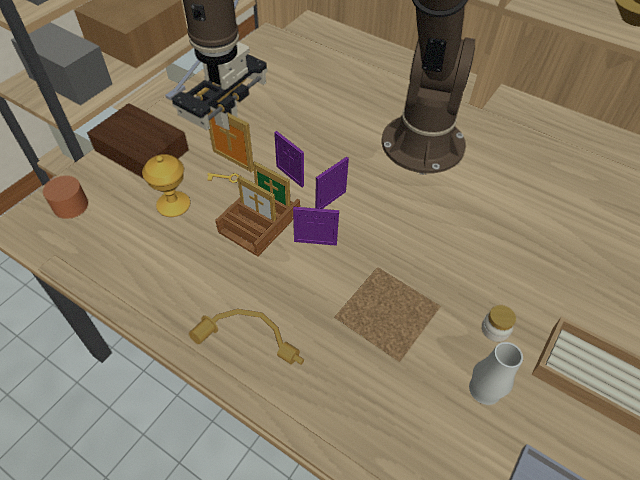

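Request:
apply_moves --targets '[1,0.04,-0.005,0,0,1,0.07,-0.005,0,0,1,0.09,-0.005,0,0,1,0.09,-0.005,0,0,1,0.09,-0.005,0,0,1,0.09,-0.005,0,0,1,0.09,-0.005,0,0,1,0.09,-0.005,0,0,1,0.09,-0.005,0,0,1,0.09,-0.005,0,0,1,0.09,-0.005,0,0,1,0.07,-0.005,0,0,1,0.04,-0.005,0,0,1,0,0,0,-0.056,1,0,0,0,-0.056,1,0,0,0,-0.056,1,0,0,0,-0.056,1,0,0,0,0]'

```text
clock: 10.25
position: [0.5605, 0.1965, 0.3697]
ee_rot: [-1.821, -2.559, 0.001]
force: [-0.2, -0.2, -2.4]
width: 0.092
```

Run:
```python
from h import *
o=arm.observe(); print(o["clock"],o["position"],o["joints"].round(3),o["width"],o["force"]); print(R.from_rotvec(o["ee_rot"]).as_matrix().round(3))
```

```text
10.25 [0.56045047 0.19650796 0.36968269] [-0.992  0.364  0.831  1.459 -0.268  1.436  0.176] 0.09183987018831424 [-0.23704292 -0.18766593 -2.39955697]
[[-0.328  0.945 -0.001]
 [ 0.945  0.328 -0.   ]
 [ 0.    -0.001 -1.   ]]
```

Request:
apply_moves --targets '[1,0,0,-0.05,0,1,0,0,-0.09,0,1,0,0,-0.1,0,1,0,0,-0.1,0,1,0,0,-0.1,0,1,0,0,-0.1,0,1,0,0,-0.1,0,1,0,0,-0.1,0,1,0,0,-0.05,0,1,0,0,0,0]'

```text
clock: 11.5
position: [0.5495, 0.1908, 0.6235]
ee_rot: [1.809, 2.54, 0.047]
force: [0.1, -0.2, -3.6]
width: 0.093
```

```bash
cat > st.py <<'E'
from h import *
o=arm.observe(); M=R.from_rotvec(o["ee_rot"]).as_matrix()
print(o["clock"],o["position"].round(4),o["joints"].round(3),o["width"],o["force"].round(1)); print(M.round(3))
px=M[:,1]; pz=-M[:,2]; py=np.cross(pz,px)
g=o["position"]-M[:,2]*arm.pinch_z; mid=g-pz*0.054; bot=g-pz*0.119
print("ang x,y,z",[np.degrees(np.arccos(v[2])).round(1) for v in (px,py,pz)],"mid",mid.round(3),"bot",bot.round(3))
E
python3 st.py
```

```text
11.5 [0.5495 0.1908 0.6235] [-0.615  0.337  0.355  0.781 -0.128  2.002 -0.003] 0.0932478493156829 [ 0.1 -0.2 -3.6]
[[-0.327  0.944  0.036]
 [ 0.945  0.327  0.012]
 [-0.001  0.038 -0.999]]
ang x,y,z [np.float64(87.8), np.float64(90.1), np.float64(2.2)] mid [0.551 0.191 0.588] bot [0.553 0.192 0.523]
```

Request:
apply_moves --targets '[1,0,0,-0.1,0,1,0,0,-0.1,0,1,0,0,-0.1,0,1,0,0,-0.1,0]'

```text
clock: 12.0
position: [0.513, 0.1795, 0.6884]
ee_rot: [1.761, 2.483, 0.196]
force: [0.0, -0.2, -3.3]
width: 0.095
```

```bash
python3 st.py
```

```text
12.0 [0.513  0.1795 0.6884] [-0.727  0.229  0.462  0.773 -0.121  2.002 -0.006] 0.09467784087714308 [ 0.  -0.2 -3.3]
[[-0.331  0.932  0.148]
 [ 0.944  0.327  0.052]
 [ 0.     0.157 -0.988]]
ang x,y,z [np.float64(81.0), np.float64(90.0), np.float64(9.0)] mid [0.518 0.181 0.654] bot [0.528 0.185 0.589]
```

Request:
apply_moves --targets '[1,0,0.03,-0.1,0,1,0,0.03,-0.1,0,1,0,0.03,-0.1,0,1,0,0.03,-0.1,0]'

```text
clock: 12.5
position: [0.5081, 0.1778, 0.7465]
ee_rot: [1.71, 2.411, 0.347]
force: [-0.2, -0.2, -2.1]
width: 0.095
```

```bash
python3 st.py
```

```text
12.5 [0.5081 0.1778 0.7465] [-0.786  0.194  0.535  0.682 -0.128  2.002 -0.007] 0.0949419242260072 [-0.2 -0.2 -2.1]
[[-0.331  0.905  0.266]
 [ 0.944  0.317  0.093]
 [ 0.     0.282 -0.959]]
ang x,y,z [np.float64(73.6), np.float64(90.0), np.float64(16.4)] mid [0.517 0.181 0.713] bot [0.535 0.187 0.65 ]
```

Request:
apply_moves --targets '[1,0,0.03,-0.1,0,1,0,0.03,-0.1,0,1,0,0.03,-0.1,0,1,0,0.03,-0.1,0,1,0,0.03,-0.1,0,1,0,0.03,-0.1,0]'

```text
clock: 13.25
position: [0.4705, 0.1639, 0.8364]
ee_rot: [1.628, 2.295, 0.56]
force: [0.1, -0.0, -2.9]
width: 0.095
```

```bash
python3 st.py
```

```text
13.25 [0.4705 0.1639 0.8364] [-1.072  0.102  0.817  0.588 -0.115  2.002 -0.012] 0.09476394369436687 [ 0.1 -0.  -2.9]
[[-0.331  0.838  0.433]
 [ 0.944  0.293  0.154]
 [ 0.002  0.459 -0.888]]
ang x,y,z [np.float64(62.6), np.float64(89.9), np.float64(27.4)] mid [0.486 0.169 0.805] bot [0.514 0.179 0.747]
```

Request:
apply_moves --targets '[1,0,0.07,-0.08,0,1,0,0.07,-0.08,0,1,0,0.07,-0.08,0]'

```text
clock: 13.62
position: [0.4862, 0.1695, 0.8764]
ee_rot: [1.581, 2.231, 0.663]
force: [0.2, -0.1, -2.8]
width: 0.098
```

```bash
python3 st.py
```

```text
13.625 [0.4862 0.1695 0.8764] [-0.898  0.144  0.698  0.446 -0.168  2.002 -0.01 ] 0.09801866270647108 [ 0.2 -0.1 -2.8]
[[-0.332  0.792  0.513]
 [ 0.943  0.277  0.182]
 [ 0.002  0.545 -0.839]]
ang x,y,z [np.float64(57.0), np.float64(89.9), np.float64(33.0)] mid [0.504 0.176 0.847] bot [0.538 0.188 0.792]
```

Tilt is 33° and moving the right way.

Request:
apply_moves --targets '[1,0,0.07,-0.08,0,1,0,0.07,-0.08,0,1,0,0.07,-0.08,0,1,0,0.07,-0.08,0]'

```text
clock: 14.12
position: [0.4855, 0.1688, 0.9298]
ee_rot: [1.519, 2.142, 0.79]
force: [0.7, 1.0, -2.6]
width: 0.094
```

```bash
python3 st.py
```

```text
14.125 [0.4855 0.1688 0.9298] [-0.828  0.164  0.713  0.297 -0.247  2.002 -0.011] 0.09366959163402121 [ 0.7  1.  -2.6]
[[-0.332  0.719  0.611]
 [ 0.943  0.251  0.217]
 [ 0.003  0.648 -0.762]]
ang x,y,z [np.float64(49.6), np.float64(89.9), np.float64(40.4)] mid [0.507 0.176 0.903] bot [0.547 0.191 0.853]
```

Request:
apply_moves --targets '[1,0,0,0,0,1,0,0,0,0,1,0,0,0,0,1,0,0,0,0]'

```text
clock: 14.62
position: [0.486, 0.1691, 0.9285]
ee_rot: [1.52, 2.144, 0.787]
force: [-0.6, -0.2, -2.2]
width: 0.095
```

```bash
python3 st.py
python3 - <<'E'
from h import *
for n in ("scene","top","wrist"):
    cv2.imwrite(f"pics/{n}3.png",eyes.get_image(n)[:,:,::-1])
o=arm.observe();print(np.abs(o["dq"]).max(),o["clock"],o["position"])
E
```

```text
14.625 [0.486  0.1691 0.9285] [-0.828  0.165  0.711  0.3   -0.245  2.002 -0.01 ] 0.0949239366234083 [-0.6 -0.2 -2.2]
[[-0.332  0.721  0.608]
 [ 0.943  0.252  0.216]
 [ 0.003  0.646 -0.764]]
ang x,y,z [np.float64(49.8), np.float64(89.8), np.float64(40.2)] mid [0.507 0.177 0.902] bot [0.547 0.191 0.852]
0.001974671930995229 14.775 [0.48592952 0.16900441 0.92872384]
```

View pics/scene3.png

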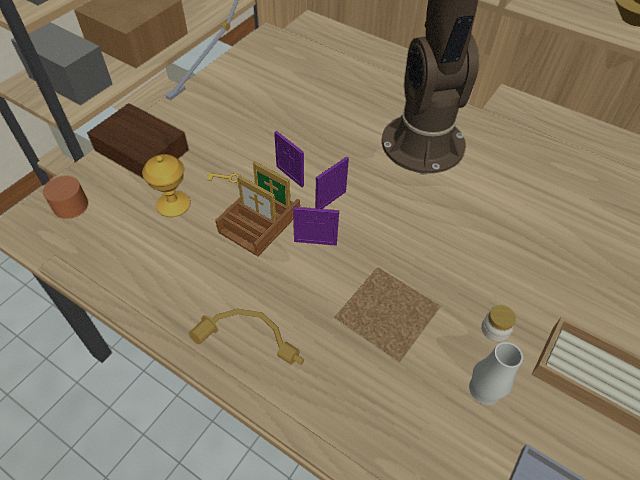

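View pics/top3.png

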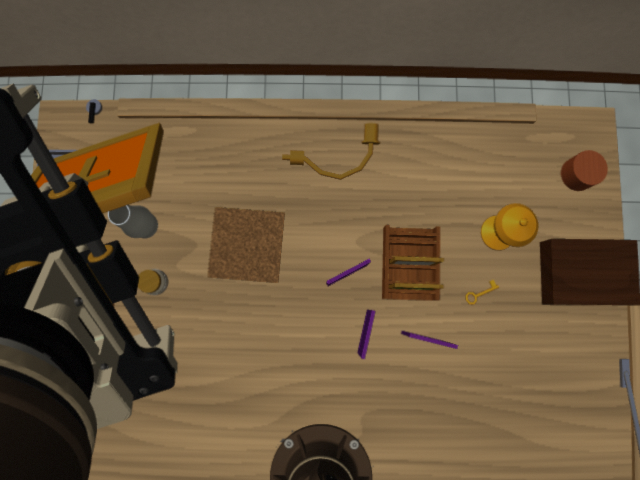

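View pics/wrist3.png

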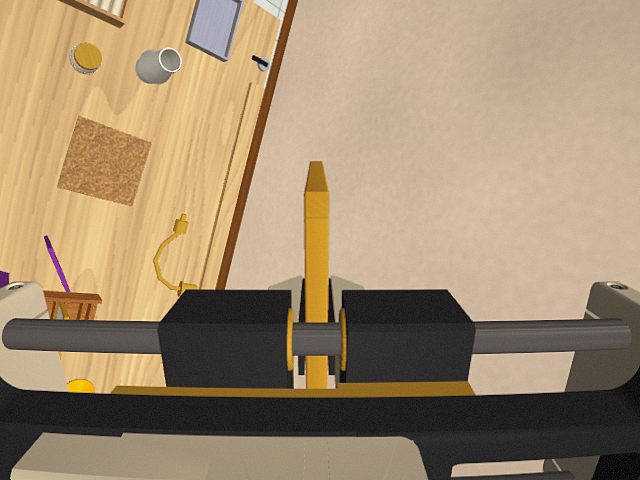

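Run:
```python
from h import *
o=arm.observe(); M=R.from_rotvec(o["ee_rot"]).as_matrix(); px=M[:,1];pz=-M[:,2];py=np.cross(pz,px)
b=o["position"]-M[:,2]*arm.pinch_z-pz*0.119
P=[b-py*.055-px*.0045,b-py*.055+px*.0045,b-py*.055+px*.0045+pz*.13]
p=eyes.camera_params("top"); Rc=R.from_rotvec(p["attitude"]).inv()
print(cv2.projectPoints(np.array(P),Rc.as_rotvec(),Rc.apply(-p["xyz"]),p["camera_matrix"],p["distortion"])[0].reshape(-1,2))
m=b+pz*.065; e=[0.5,0.5]
q=onz("top",[(215,208),(284,212),(280,282),(208,278)],.004)[:,:2]; c=q.mean(0)
ya=(q[0]+q[3]-q[1]-q[2]);ya/=np.linalg.norm(ya);xa=np.array([ya[1],-ya[0]]); print("in mat",(m[:2]-c)@xa,(m[:2]-c)@ya)
```

```text
[[164.60983513 131.17554788]
 [160.36608972 121.57356361]
 [146.37369191 185.60132952]]
in mat -0.053234936709727704 -0.020867516796598897
```

The predicted lower corner (160–165, 122–131) matches the one seen at about (162,125), so the pane hasn't slipped.

Run:
```python
from cell import arm
print(arm.sign_off())
```

```text
the job is handed in; nothing more can be done
None
```

I gripped the amber pane by its top rail, lifted it straight out of the far slot and carried it over the mat. I handed the job in with the arm still holding it there; no verdict came back.

**How it was tilted:** the moves can't tilt the tool directly. I raised the arm over the mat until joint 6 reached its limit, and raising it further tipped the tool outward.

**Last checks before handing in, at 14.8 s:**

| Check | Reading |
|---|---|
| Cross face (x axis) from vertical | 49.8° |
| Top edge from level | 0.2° |
| Lower edge above shelf | about 0.85 m |
| Pane middle relative to mat centre | about -53 mm in x, -21 mm in y (limit ±90 mm) |
| Grip | opening about 8.7 mm on the 9 mm pane, set to 35 N |
| Motion | joint speeds at most 0.002 rad/s |

- **Slip:** the angles and positions come from the measured tool pose, assuming the pane hadn't slipped. Its lower corner appeared within a few pixels of where that predicts.
- **Other things:** in the pictures, the green and white panes and the other things on the shelf look unmoved. I didn't measure them again. The raised pane and arm partly hide the chimney and jar in the top view, but both are clear in the scene view.
- **Off or uncertain:**
    - The tilt stopped about 5° short of 45°.
    - The pane's middle is off the mat's centre.
    - Joint 6 read 2.002 rad, against a range given as ending at 2, and stayed there through the tilt.

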